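# Click the salt shaker into the tray

## Robot

A 7-joint arm with a two-finger parallel gripper is mounted at the origin on the work surface. World frame = base frame: x ahead of the robot, y to its left, z up, the work surface at z = 0. Lengths are in m, angles in rad, forces in N, time in s.
With the tool pointing down it reaches from about 0.425 to 0.875 m from the base axis. Payload 8.4 kg.
Tool frame: the origin (TCP) lies at the very end of the fingers, on their centre line; the grasp point (between the pads) lies 19 mm behind it; z points along the fingers, y is the line along which they close (so a half turn about z gives the same grasp; the last joint's range is limited). The gripper opens to 87 mm and grips with 3 to 60 N. Pads are 19 mm wide; open, the fingers measure 117 mm over their backs; the gripper's body (75 mm by 190 mm) begins 51 mm behind the grasp point.
Start: joints at [-1.359, 0.333, 0.04, 1.465, -0.013, 1.343, -0.059], TCP at [0.199, 0.619, 0.223] pointing down, gripper open.
Joint ranges: [-2.58, 2.58], [-0.38, 2.09], [-1.3, 1.39], [0.25, 2.4], [-1.5, 4.64], [0.08, 2.09], [-2.65, 2.65]. Speed limits (rad/s): [2.22, 2.22, 2.79, 2.79, 3.14, 3.14, 3.14].

## Interface

Orientations are given as a unit quaternion [x, y, z, w].
In Python, from rig import ctrl gives the robot as it stands. The module is installed in compiled form; this text tells all that it offers.
- The arm moves only by the tool drive_tool, never from a script. Its argument "steps" is a list of rows, each a list of 7 numbers: the finger opening in m, from 0 to 0.087, then the shift along the world's x, y, z in m, then the turn, a rotation vector about the world's x, y, z in rad. In form: [[hand, dx, dy, dz, wx, wy, wz], ...]. A call has 1 to 12 rows; each row shifts and turns the commanded pose from where the row before left it; what a row does not reach is not made up. A row lasts 1/8 s, in which the tool goes at most 62.5 mm and 10.7 degrees, less where a joint would pass 70% of its speed; a pose out of reach is approached as far as the arm can. A call with a gripper value outside its range is refused whole. The fingers move at their own pace and stop on an object; "force" is the grip in N (left out, the last holds). Time passes only in rows, so rows that do not move let the fingers close. It gives the time, the measured TCP pose, the force, the opening and the grip force at its end, in the units of the state.
- ctrl.read_state(): the state, without advancing time (a new reading comes with each control period).
- ctrl.capture(name): name is "scene" or "top"; returns the picture (400x640x3 uint8, blue, green, red); there is no depth.
- ctrl.calibration(name): a dict with "camera_matrix" (3x3 intrinsics, pixels), "rvec" (rotation vector, rad) and "tvec" (3), from world to camera coordinates, as OpenCV has them. Camera axes: x right, y down, z forward; pixel columns grow to the right and rows downward; lengths in m; the calibration is good to about 2 mm. A picture is of the moment at which its call begins. calibration takes no time and is no camera call.
- ctrl.job_done(): hands the job in; it is judged then, once.
The state is a dict: "time_s": time; "joint_pos": joint angles; "qd": joint speeds; "joint_efforts": joint torques, N m; "ee_pos": TCP position; "tcp_rot": TCP orientation; "force": force on the tool from outside, world axes, zero at the start; "torque": the same for the moment, N m; "grip_width": finger opening in m; "gripper_force": force on a finger pad.
Only numpy, scipy, OpenCV 4.12 (cv2) and the standard library are available. Lean on these libraries where they do the work, as an engineer would, in place of code of your own. Each camera call takes 0.05 s, during which the arm holds its last target. There are 200 camera calls.

## Task

The serving tray is being made ready to carry. Pick up the round glass salt shaker, lower it into the round socket on the tray and press it straight down past the sprung balls until it clicks fully home, upright; then let go of it. Do not drop it in, and leave the square pepper shaker standing where it is.

Things in the scene. Friction and masses are not known exactly. Their poses are not given: they have to be found in the camera images.
- salt_mid (a point): Loose round salt shaker, 0.1 to 0.2 kg, upright: clear glass 44 mm in diameter, domed steel top, 98 mm tall. The point is on its axis half-way up, 49 mm above its underside; z up. Foot tapers to 26 mm over the lowest 10 mm; groove 11 to 23 mm up. Straight wall 23 to 74 mm up: grip it there at or up to 15 mm above this point, so that the fingertips clear the socket when seated; any yaw.
- round_socket: Round white socket fixed on the grey tray, 30 mm tall; origin at the centre of its underside, z up. Bore 56 mm wide, mouth flared to 70, floor 3 mm up. 3 sprung steel balls (15 mm, 18 mm up) leave a 33 mm gap: the shaker stops on them about 15 mm too high; a push down of 5 to 9 N takes it past, they snap in its groove and it stands on the floor, its middle 52 mm above this origin.
- pepper_mid (a point): The loose square pepper shaker, not to be moved: clear glass, 34 mm square, steel top, 90 mm tall, standing upright. This point is on its axis half-way up, 45 mm above its underside; z up.
- square_socket: The square white plastic socket on the tray, fixed, for the other shaker and not used now: 50 mm square outside, 40 mm inside (the salt shaker does not fit), 30 mm tall. Origin at the centre of its underside, z up.
Things that resemble listed ones, but are neither listed nor needed, are in the scene too. What is shaped like the part that bears salt_mid but red is not meant.

How it is judged:
By the outcome, as a careful person would: the job done as asked, in the order asked, and still so for the second after the job is handed in, with the robot touching nothing.
It also fails if it takes over 38 s, if anything falls off the work surface, if the arm or the gripper's body presses on something with over 40 N, if the wrist force passes 120 N, or if a joint passes its speed limit or range.

## Working session

There is one attempt and no reset: what is moved stays moved. The work goes in short steps, Python scripts to look and compute and a tool call to move; the robot and the scene stay as the last step left them, time stands still between calls to the robot, and variables do not carry over. Pictures are saved under pics/ and viewed, at most 10 in all, crops included, and the job is handed in when it is done.

Besides the shell and the picture viewer there is one more tool, called as name(argument=value, ...), one argument or row to a line, values as JSON. drive_tool: Moves the arm, as the interface text tells. Its arguments: {"type":"object","properties":{"steps":{"type":"array"},"force":{"type":"number"}},"required":["steps"]}

```bash
mkdir -p pics
python3 - <<'E'
from rig import ctrl
import cv2
for n in("scene","top"):
    cv2.imwrite(f"pics/{n}0.png",ctrl.capture(n)); c=ctrl.calibration(n); print(n,c)
s=ctrl.read_state(); print(s["ee_pos"],s["tcp_rot"],s["grip_width"],s["time_s"])
E
```

```text
scene {'camera_matrix': array([[418.71700522,   0.        , 318.91790345],
       [  0.        , 418.71700522, 200.00483671],
       [  0.        ,   0.        ,   1.        ]]), 'rvec': array([ 1.11197645,  2.16427256, -1.20415324]), 'tvec': array([ 0.32921073, -0.1753939 ,  1.39441099])}
top {'camera_matrix': array([[444.17560155,   0.        , 320.20137544],
       [  0.        , 444.17560155, 206.49267276],
       [  0.        ,   0.        ,   1.        ]]), 'rvec': array([ 2.21047987, -2.15307025,  0.05022239]), 'tvec': array([-0.02140507,  0.5214887 ,  0.96604885])}
[0.19867441 0.61843729 0.22176322] [ 1.54774978e-01  9.87949479e-01 -7.27588808e-04 -6.37931107e-05] 0.08734810788084561 0.1
```

View pics/scene0.png

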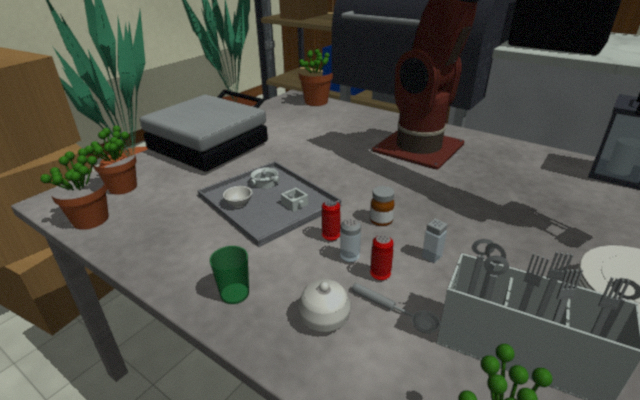

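View pics/top0.png

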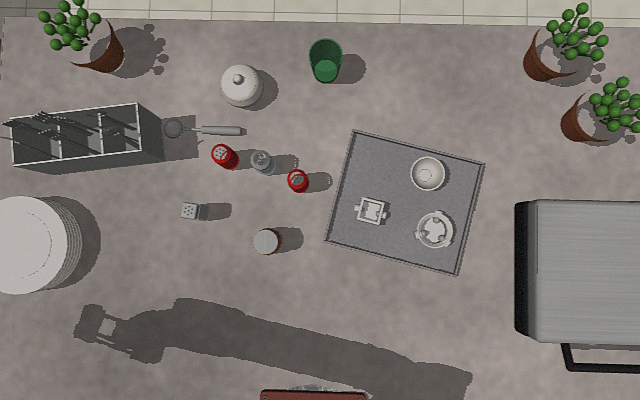

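The scene view shows the tray with a bowl (238,197), the round socket (264,177) and the square socket (294,199). The glass salt shaker is near (350,240) between two red ones, and the pepper is at (435,240). In the top view the salt is about (262,161), the round socket (435,230), the square socket (371,210) and the pepper (190,211). I'll triangulate these and crop in.

```bash
cat > h.py <<'E'
import numpy as np,cv2
from rig import ctrl
C={n:ctrl.calibration(n) for n in("scene","top")}
def proj(n,P):
    c=C[n]; return cv2.projectPoints(np.array(P,float).reshape(-1,3),c["rvec"],c["tvec"],c["camera_matrix"],None)[0].reshape(-1,2)
def ray(n,uv,z):
    c=C[n];R=cv2.Rodrigues(c["rvec"])[0];o=-R.T@c["tvec"];d=R.T@np.linalg.inv(c["camera_matrix"])@[*uv,1]
    return o+d*(z-o[2])/d[2]
def tri(a,b):
    M=[c["camera_matrix"]@np.c_[cv2.Rodrigues(c["rvec"])[0],c["tvec"]] for c in C.values()]
    X=cv2.triangulatePoints(*M,np.array(a,float),np.array(b,float))[:,0]; return X[:3]/X[3]
E
python3 - <<'E'
from h import *
for n in C: print(n,proj(n,[[.199,.619,.223],[0,0,0]]))
t=cv2.imread("pics/top0.png");s=cv2.imread("pics/scene0.png")
a=cv2.resize(t[120:280,160:500],None,fx=2.35,fy=2.35,interpolation=cv2.INTER_CUBIC)
cv2.imwrite("pics/topc.png",cv2.resize(t[130:260,170:320],(750,600*650//600-50),interpolation=cv2.INTER_CUBIC)) if 0 else None
p=[t[140:200,215:315],t[195:255,385:485],s[195:285,310:460],s[155:215,220:320]]
p=[cv2.resize(i,(400,240),interpolation=cv2.INTER_CUBIC) for i in p]
cv2.imwrite("pics/crops.png",np.vstack([np.hstack(p[:2]),np.hstack(p[2:])]))
for nm,uv,z in[("salt top",(260,158),.098),("sock",(435,230),.03),("sq",(371,210),.03),("pep",(190,210),.09)]: print(nm,ray("top",uv,z))
E
```

```text
scene [[677.12390966 155.34840008]
 [417.77407276 147.33714511]]
top [[-49.70065525 376.36059682]
 [310.35962827 446.26580539]]
salt top [0.61291887 0.11665535 0.098     ]
sock [ 0.47647357 -0.25766343  0.03      ]
sq [ 0.516223 -0.118581  0.03    ]
pep [0.50317018 0.25808526 0.09      ]
```

View pics/crops.png

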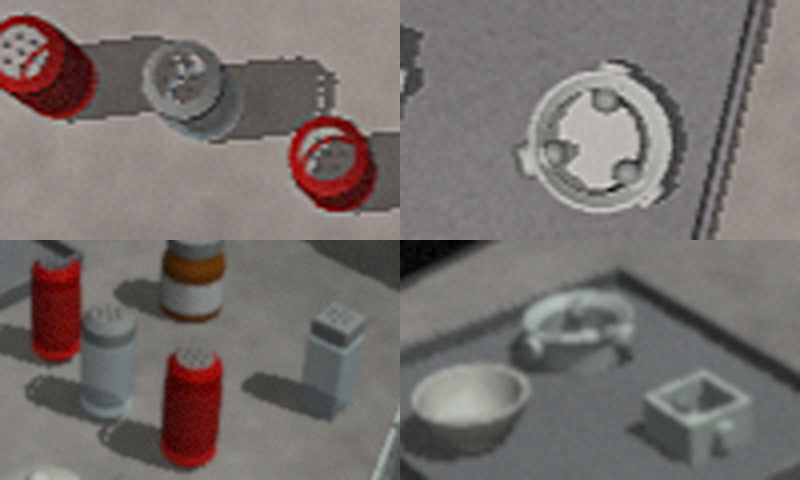

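The crops show the salt cap at top pixel (260.7,160) and scene pixel (350.5,222). The socket rim centre is at top (435.8,230) and scene (264.8,175.5). I'll triangulate and check with model overlays.

Run:
```python
from h import *
print("salt cap",tri((350.5,222),(260.7,160)))
print("rim",tri((264.8,175.5),(435.8,230)))
print("pep top",tri((310+339/2.667,195+75/2.667),(190,210)))
for z in(.02,.03,.04): print("rim@",z,ray("top",(435.8,230),z),ray("scene",(264.8,175.5),z))
for z in(.09,.098): print("cap@",z,ray("top",(260.7,160),z),ray("scene",(350.5,222),z))
print("tray corner",tri((276,165),(457,274)), tri((199,196),(484,164)))
print("box",ray("top",(515,205),.1),ray("top",(525,340),.1))
sal=np.array([.608,.117,0]);so=np.array([.474,-.256,.004])
a=np.linspace(0,2*np.pi,60);circ=lambda c,r,z:np.c_[c[0]+r*np.cos(a),c[1]+r*np.sin(a),0*a+c[2]+z]
def draw(n,box,k,cs):
    x0,y0,x1,y1=box
    im=cv2.resize(cv2.imread(f"pics/{n}0.png")[y0:y1,x0:x1],None,fx=k,fy=k,interpolation=cv2.INTER_CUBIC)
    for c,col in cs:
        p=((proj(n,c)-[x0,y0]+.5)*k).astype(int); cv2.polylines(im,[p],True,col,1)
    return cv2.resize(im,(400,300))
cs=[(circ(sal,.022,.074),(0,255,255)),(circ(sal,.022,.023),(0,255,0)),(circ(sal,.013,0),(255,0,0)),(circ(so,.035,.03),(0,255,255)),(circ(so,.028,.003),(0,255,0))]
cv2.imwrite("pics/ov.png",np.vstack([np.hstack([draw("top",(230,140,290,185),8,cs),draw("top",(400,205,460,250),8,cs)][::1]),np.hstack([draw("scene",(310,210,390,270),8,cs),draw("scene",(232,155,296,203),8,cs)])]))
```

```text
salt cap [0.60788485 0.1169817  0.09688513]
rim [ 0.47403318 -0.25630178  0.03013642]
pep top [0.50155977 0.2613813  0.08978326]
rim@ 0.02 [ 0.47667974 -0.26181978  0.02      ] [ 0.45924855 -0.26503318  0.02      ]
rim@ 0.03 [ 0.47651952 -0.25938743  0.03      ] [ 0.47222375 -0.25202592  0.03      ]
rim@ 0.04 [ 0.47635929 -0.25695507  0.04      ] [ 0.48519895 -0.23901867  0.04      ]
cap@ 0.09 [0.61014789 0.11631821 0.09      ] [0.59820208 0.11375473 0.09      ]
cap@ 0.098 [0.6088316  0.11507635 0.098     ] [0.60783137 0.11967131 0.098     ]
tray corner [ 0.37688386 -0.30645879  0.00747044] [ 6.24595164e-01 -3.69446251e-01 -3.08420676e-04]
box [ 0.52977646 -0.40025697  0.1       ] [ 0.26353653 -0.41972972  0.1       ]
```

View pics/ov.png

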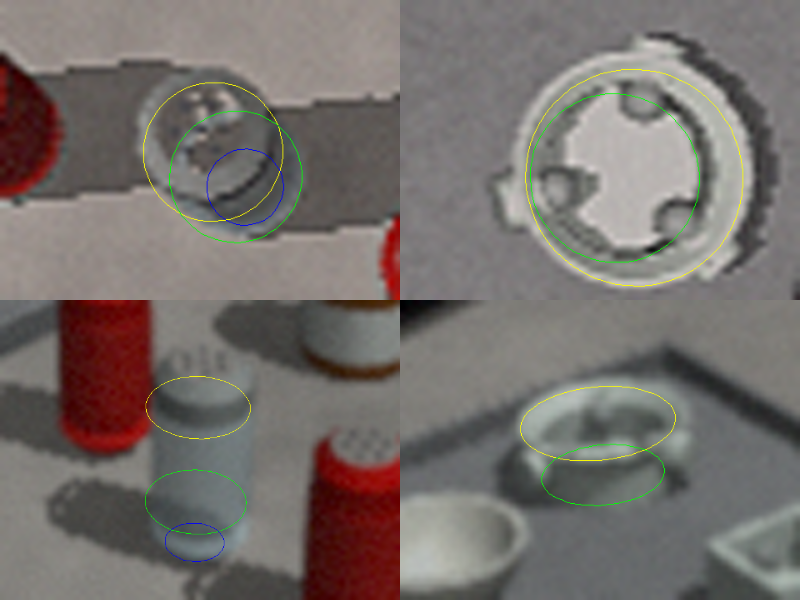

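The overlay puts the salt axis at about (0.611, 0.1185) and the socket at about (0.476, -0.256). Next I move above the salt, with the finger axis across the line of shakers.

drive_tool(
  steps=[
    [0.087,0.0344,-0.0417,0,0,0,-0.137],
    [0.087,0.0344,-0.0417,0,0,0,-0.137],
    [0.087,0.0344,-0.0417,0,0,0,-0.137],
    [0.087,0.0344,-0.0417,0,0,0,-0.137],
    [0.087,0.0344,-0.0417,0,0,0,-0.137],
    [0.087,0.0344,-0.0417,0,0,0,-0.137],
    [0.087,0.0344,-0.0417,0,0,0,-0.137],
    [0.087,0.0344,-0.0417,0,0,0,-0.137],
    [0.087,0.0344,-0.0417,0,0,0,-0.137],
    [0.087,0.0344,-0.0417,0,0,0,-0.137],
    [0.087,0.0344,-0.0417,0,0,0,-0.137],
    [0.087,0.0344,-0.0417,0,0,0,-0.137],
  ],
  force=15,
)

```text
time_s: 1.6
ee_pos: [0.6123, 0.1171, 0.2223]
tcp_rot: [0.83, 0.557, -0.0, -0.0]
force: [1.2, 1.8, 0.5]
grip_width: 0.0874
gripper_force: 0.0
```

drive_tool(
  steps=[
    [0.087,0,0,0,0,0,0],
    [0.087,0,0,0,0,0,0],
  ],
)

```text
time_s: 1.85
ee_pos: [0.6112, 0.1188, 0.222]
tcp_rot: [0.829, 0.559, -0.0, -0.0]
force: [0.1, 0.9, 1.2]
grip_width: 0.0869
gripper_force: 0.0
```

drive_tool(
  steps=[
    [0.087,0,0,-0.035,0,0,0],
    [0.087,0,0,-0.035,0,0,0],
    [0.087,0,0,-0.035,0,0,0],
    [0.087,0,0,-0.03,0,0,0],
    [0.087,0,0,-0.025,0,0,0],
    [0.087,0,0,-0.021,0,0,0],
    [0.087,0,0,0,0,0,0],
    [0.05,0,0,0,0,0,0],
    [0.036,0,0,0,0,0,0],
    [0.036,0,0,0,0,0,0],
    [0.036,0,0,0,0,0,0],
  ],
  force=15,
)

```text
time_s: 3.22
ee_pos: [0.6118, 0.1185, 0.0419]
tcp_rot: [0.829, 0.559, 0.0, -0.0]
force: [0.2, -0.4, 0.3]
grip_width: 0.0548
gripper_force: 0.0
```

drive_tool(
  steps=[
    [0.02,0,0,0,0,0,0],
    [0.02,0,0,0,0,0,0],
    [0.02,0,0,0,0,0,0],
    [0.02,0,0,0,0,0,0],
  ],
  force=25,
)

```text
time_s: 3.72
ee_pos: [0.6116, 0.1185, 0.0416]
tcp_rot: [0.829, 0.559, 0.0, -0.0]
force: [-0.8, 0.3, 1.6]
grip_width: 0.0443
gripper_force: 24.6
```

drive_tool(
  steps=[
    [0.02,0,0,0.02,0,0,0],
    [0.02,0,0,0.035,0,0,0],
    [0.02,0,0,0.035,0,0,0],
    [0.02,0,0,0.03,0,0,0],
    [0.02,0,0,0,0,0,0],
  ],
)

```text
time_s: 4.35
ee_pos: [0.6133, 0.1184, 0.1651]
tcp_rot: [0.829, 0.559, 0.003, 0.001]
force: [-0.0, 0.0, -1.8]
grip_width: 0.0436
gripper_force: 24.6
```

drive_tool(
  steps=[
    [0.02,-0.0068,-0.01875,0,0,0,0],
    [0.02,-0.0136,-0.0375,0,0,0,0],
    [0.02,-0.0136,-0.0375,0,0,0,0],
    [0.02,-0.0136,-0.0375,0,0,0,0],
    [0.02,-0.0136,-0.0375,0,0,0,0],
    [0.02,-0.0136,-0.0375,0,0,0,0],
    [0.02,-0.0136,-0.0375,0,0,0,0],
    [0.02,-0.0136,-0.0375,0,0,0,0],
    [0.02,-0.0136,-0.0375,0,0,0,0],
    [0.02,-0.0136,-0.0375,0,0,0,0],
    [0.02,-0.0068,-0.01875,0,0,0,0],
    [0.02,0,0,0,0,0,0],
  ],
)

```text
time_s: 5.85
ee_pos: [0.473, -0.2587, 0.1606]
tcp_rot: [0.83, 0.557, -0.001, -0.001]
force: [-0.1, 0.6, -1.1]
grip_width: 0.044
gripper_force: 24.6
```

drive_tool(
  steps=[
    [0.02,0,0,-0.025,0,0,0],
    [0.02,0,0,-0.025,0,0,0],
    [0.02,0,0,-0.02,0,0,0],
    [0.02,0,0,0,0,0,0],
    [0.02,0,0,0,0,0,0],
  ],
)

```text
time_s: 6.48
ee_pos: [0.4757, -0.2563, 0.092]
tcp_rot: [0.829, 0.559, 0.0, -0.0]
force: [0.7, 0.1, -1.0]
grip_width: 0.0434
gripper_force: 24.6
```

Run:
```python
from h import *
s=ctrl.read_state(); print(s["ee_pos"],s["force"],s["grip_width"],s["time_s"])
t=ctrl.capture("top");c=ctrl.capture("scene");cv2.imwrite("pics/top1.png",t);cv2.imwrite("pics/scene1.png",c)
f=lambda i,k:cv2.resize(i,(400,300),interpolation=cv2.INTER_CUBIC)
cv2.imwrite("pics/c1.png",np.hstack([f(t[190:265,385:485],4),f(c[130:205,214:314],4)]))
```

```text
[ 0.47572031 -0.25627704  0.09197305] [ 0.67070994  0.11816254 -1.04607271] 0.04338782519415178 6.475
```

View pics/c1.png

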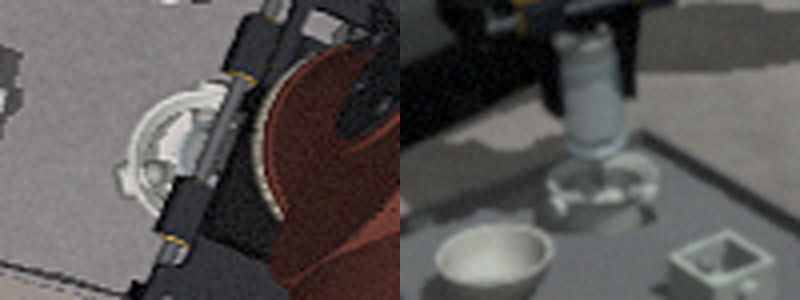

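The scene view shows the salt upright just above the socket, with its foot at about (264,169). The wrist hides most of the top view. I'll overlay the models on both to get the relative offset.

Run:
```python
from h import *
a=np.linspace(0,2*np.pi,60);circ=lambda c,r,z:np.c_[c[0]+r*np.cos(a),c[1]+r*np.sin(a),0*a+c[2]+z]
sal=np.array([.4757,-.2563,.051]);so=np.array([.4757,-.2563,.003])
def draw(f,n,x0,y0,w,cs):
    k=400/w; im=cv2.resize(cv2.imread(f)[y0:y0+w*3//4,x0:x0+w],(400,300),interpolation=cv2.INTER_CUBIC)
    for c,col in cs: cv2.polylines(im,[((proj(n,c)-[x0,y0]+.5)*k).round().astype(int)],True,col,1)
    return im
S=[(circ(sal,.022,.074),(0,255,255)),(circ(sal,.022,.023),(0,255,0)),(circ(sal,.013,0),(255,0,0))]
K=[(circ(so,.038,.03),(0,255,255)),(circ(so,.0375,0),(0,255,0))]
cv2.imwrite("pics/ov1.png",np.vstack([np.hstack([draw("pics/top1.png","top",400,195,60,S),draw("pics/top0.png","top",400,200,60,K)]),
 np.hstack([draw("pics/scene1.png","scene",240,130,60,S),draw("pics/scene0.png","scene",234,155,60,K)])]))
for n in C: print(n,np.diff(proj(n,[[.4757,-.2563,.04],[.4857,-.2563,.04],[.4757,-.2463,.04],[.4757,-.2563,.05]]),axis=0,prepend=0), proj(n,so+[0,0,.03]))
```

```text
scene [[262.53465908 172.47070575]
 [ -2.42911544   1.41130948]
 [  5.06195469  -0.44808185]
 [ -2.95018493  -4.09878856]] [[262.75509677 174.64875907]]
top [[ 4.35489631e+02  2.30299997e+02]
 [ 4.99682009e-02 -4.67124420e+00]
 [-4.73692066e+00  4.54664436e+00]
 [ 5.83680906e+00  8.27156732e-02]] [[434.6989815  230.32879704]]
```

View pics/ov1.png

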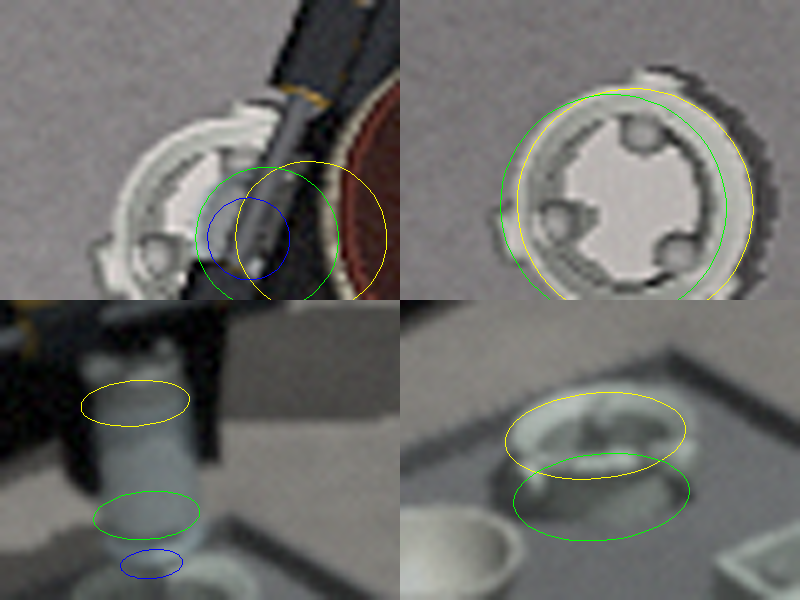

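Relative to the held shaker, the socket sits about +1.5 mm in x and +1.3 mm in y. Its base is at about z 0.006. I correct for that and lower to just above the balls.

drive_tool(
  steps=[
    [0.02,0.0015,0.0013,0,0,0,0],
    [0.02,0,0,-0.008,0,0,0],
    [0.02,0,0,-0.008,0,0,0],
    [0.02,0,0,-0.004,0,0,0],
    [0.02,0,0,0,0,0,0],
    [0.02,0,0,0,0,0,0],
  ],
  force=35,
)

```text
time_s: 7.32
ee_pos: [0.4771, -0.2554, 0.0716]
tcp_rot: [0.829, 0.559, -0.0, 0.0]
force: [0.3, -0.5, -1.4]
grip_width: 0.0434
gripper_force: 34.5
```

drive_tool(
  steps=[
    [0.02,0,0,-0.002,0,0,0],
    [0.02,0,0,-0.002,0,0,0],
    [0.02,0,0,0,0,0,0],
    [0.02,0,0,0,0,0,0],
  ],
)

```text
time_s: 7.82
ee_pos: [0.4771, -0.2553, 0.0676]
tcp_rot: [0.829, 0.559, -0.0, -0.0]
force: [-0.7, -0.2, -1.6]
grip_width: 0.0434
gripper_force: 34.5
```

drive_tool(
  steps=[
    [0.02,0,0,-0.002,0,0,0],
    [0.02,0,0,-0.001,0,0,0],
    [0.02,0,0,0,0,0,0],
    [0.02,0,0,0,0,0,0],
  ],
)

```text
time_s: 8.32
ee_pos: [0.4768, -0.2552, 0.0644]
tcp_rot: [0.829, 0.559, -0.0, -0.0]
force: [-1.9, 1.1, -0.6]
grip_width: 0.0433
gripper_force: 34.5
```

drive_tool(
  steps=[
    [0.02,0,0,-0.002,0,0,0],
    [0.02,0,0,0,0,0,0],
    [0.02,0,0,0,0,0,0],
  ],
)

```text
time_s: 8.7
ee_pos: [0.4772, -0.2552, 0.0626]
tcp_rot: [0.829, 0.559, 0.0, 0.0]
force: [-1.4, 0.8, 1.8]
grip_width: 0.0435
gripper_force: 34.5
```

drive_tool(
  steps=[
    [0.02,0,0,-0.002,0,0,0],
    [0.02,0,0,0,0,0,0],
    [0.02,0,0,0,0,0,0],
  ],
)

```text
time_s: 9.07
ee_pos: [0.4775, -0.2555, 0.0608]
tcp_rot: [0.829, 0.559, 0.0, 0.0]
force: [-0.8, 1.0, 4.4]
grip_width: 0.0435
gripper_force: 34.5
```

drive_tool(
  steps=[
    [0.02,-0.0004,0.0003,-0.002,0,0,0],
    [0.02,0,0,-0.002,0,0,0],
    [0.02,0,0,0,0,0,0],
    [0.02,0,0,0,0,0,0],
  ],
)

```text
time_s: 9.57
ee_pos: [0.4769, -0.2549, 0.0565]
tcp_rot: [0.829, 0.559, 0.0, 0.0]
force: [0.5, -0.6, 1.2]
grip_width: 0.0429
gripper_force: 34.5
```

drive_tool(
  steps=[
    [0.02,0,0,-0.002,0,0,0],
    [0.02,0,0,-0.002,0,0,0],
    [0.02,0,0,0,0,0,0],
    [0.02,0,0,0,0,0,0],
  ],
)

```text
time_s: 10.07
ee_pos: [0.4757, -0.2545, 0.0516]
tcp_rot: [0.829, 0.559, -0.001, -0.001]
force: [0.5, -0.3, -9.3]
grip_width: 0.0434
gripper_force: 34.4
```

The balls are now pulling it down. I'll continue until it bottoms out.

drive_tool(
  steps=[
    [0.02,0,0,-0.001,0,0,0],
    [0.02,0,0,-0.001,0,0,0],
    [0.02,0,0,0,0,0,0],
    [0.02,0,0,0,0,0,0],
  ],
)

```text
time_s: 10.58
ee_pos: [0.4766, -0.2551, 0.0504]
tcp_rot: [0.829, 0.559, -0.0, 0.0]
force: [1.2, -0.4, -7.7]
grip_width: 0.0435
gripper_force: 34.4
```

drive_tool(
  steps=[
    [0.02,0,0,-0.001,0,0,0],
    [0.02,0,0,0,0,0,0],
    [0.02,0,0,0,0,0,0],
  ],
)

```text
time_s: 10.95
ee_pos: [0.4767, -0.2551, 0.0496]
tcp_rot: [0.829, 0.559, 0.0, 0.0]
force: [-0.2, 0.1, -6.0]
grip_width: 0.0434
gripper_force: 34.4
```

drive_tool(
  steps=[
    [0.02,0,0,-0.001,0,0,0],
    [0.02,0,0,0,0,0,0],
    [0.02,0,0,0,0,0,0],
  ],
)

```text
time_s: 11.32
ee_pos: [0.4768, -0.2551, 0.0494]
tcp_rot: [0.829, 0.559, 0.0, -0.0]
force: [-4.3, 2.1, 6.8]
grip_width: 0.0433
gripper_force: 34.6
```

drive_tool(
  steps=[
    [0.02,0,0,-0.001,0,0,0],
    [0.02,0,0,0,0,0,0],
    [0.02,0,0,0,0,0,0],
  ],
)

```text
time_s: 11.7
ee_pos: [0.4769, -0.2552, 0.0492]
tcp_rot: [0.829, 0.559, 0.001, -0.0]
force: [-8.0, 4.4, 19.2]
grip_width: 0.0434
gripper_force: 34.7
```

drive_tool(
  steps=[
    [0.02,0,0,-0.001,0,0,0],
    [0.02,0,0,0,0,0,0],
    [0.02,0,0,0,0,0,0],
  ],
)

```text
time_s: 12.08
ee_pos: [0.4767, -0.2552, 0.049]
tcp_rot: [0.829, 0.559, 0.001, -0.001]
force: [-13.0, 6.6, 30.1]
grip_width: 0.0434
gripper_force: 34.9
```

It hit a hard stop at TCP z 0.0494, 15 mm below the ball contact, so it is on the floor. I'll unload it, release, retreat straight up and look.

drive_tool(
  steps=[
    [0.02,0,0,0.0015,0,0,0],
    [0.02,0,0,0.0008,0,0,0],
    [0.02,0,0,0,0,0,0],
  ],
  force=10,
)

```text
time_s: 12.45
ee_pos: [0.4767, -0.2551, 0.049]
tcp_rot: [0.829, 0.559, 0.0, 0.0]
force: [-3.2, 1.2, 3.3]
grip_width: 0.0442
gripper_force: 9.9
```

drive_tool(
  steps=[
    [0.087,0,0,0,0,0,0],
    [0.087,0,0,0,0,0,0],
    [0.087,0,0,0,0,0,0],
    [0.087,0,0,0,0,0,0],
    [0.087,0,0,0,0,0,0],
    [0.087,0,0,0,0,0,0],
  ],
)

```text
time_s: 13.2
ee_pos: [0.4767, -0.255, 0.0489]
tcp_rot: [0.829, 0.559, 0.0, 0.0]
force: [-0.4, 0.3, -0.0]
grip_width: 0.0859
gripper_force: 0.0
```

drive_tool(
  steps=[
    [0.087,0,0,0.02,0,0,0],
    [0.087,0,0,0.03,0,0,0],
    [0.087,0,0,0.04,0,0,0],
    [0.087,0,0,0.04,0,0,0],
    [0.087,0,0,0.04,0,0,0],
    [0.087,0,0.05,0,0,0,0],
    [0.087,0,0.05,0,0,0,0],
    [0.087,0,0.05,0,0,0,0],
    [0.087,0,0.05,0,0,0,0],
    [0.087,0,0.05,0,0,0,0],
    [0.087,0,0,0,0,0,0],
    [0.087,0,0,0,0,0,0],
  ],
)

```text
time_s: 14.7
ee_pos: [0.4767, -0.0057, 0.2189]
tcp_rot: [0.829, 0.559, -0.0, 0.0]
force: [0.7, -0.6, -0.4]
grip_width: 0.0867
gripper_force: 0.0
```

Run:
```python
from h import *
t=ctrl.capture("top");c=ctrl.capture("scene");cv2.imwrite("pics/top2.png",t);cv2.imwrite("pics/scene2.png",c)
a=np.linspace(0,2*np.pi,60)
f=lambda i:cv2.resize(i,(400,300),interpolation=cv2.INTER_CUBIC)
o=c[130:205,214:314]; im=f(o)
for r,z in((.022,.0084+.074),(.013,.0084+.098)):
    p=proj("scene",np.c_[.4768+r*np.cos(a),-.2551+r*np.sin(a),0*a+z]); cv2.polylines(im,[((p-[214,130]+.5)*4).round().astype(int)],True,(0,255,255),1)
cv2.imwrite("pics/c2.png",np.vstack([np.hstack([f(t[190:265,385:485]),im]),np.hstack([cv2.resize(c[:,:533],(400,300)),f(t[180:240,160:240])])]))
s=ctrl.read_state();print(s["ee_pos"],s["time_s"],s["force"])
```

```text
[ 0.47670559 -0.00643243  0.21886152] 14.8 [0.1087021  1.00059087 1.09516177]
```

View pics/c2.png

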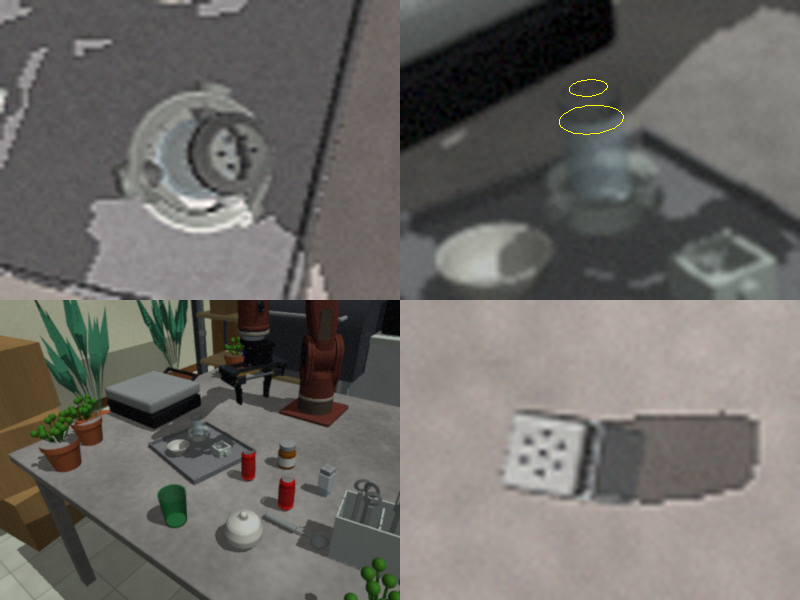

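The picture shows the salt upright in the socket, with its cap at the height expected for seated. The pepper is standing unmoved and the gripper is clear.

```bash
python3 -c "
from rig import ctrl
print(ctrl.job_done())"
```

```text
the job is handed in; nothing more can be done
None
```

The salt shaker was pressed past the balls onto the socket floor, stands upright and was released, the pepper shaker was left where it was, and the job was handed in at about 15 s of the 38 s allowed; no verdict came back.

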